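# Zero the cap gauge and make up the sample tray

## Robot

A 6-joint arm with a two-finger parallel gripper is mounted at the origin on the work surface. World frame = base frame: x ahead of the robot, y to its left, z up, the work surface at z = 0. Lengths are in m, angles in rad, forces in N, time in s.
With the tool pointing down it reaches from about 0.35 to 0.775 m from the base axis. Payload 7.3 kg.
Tool frame: the origin (TCP) lies on the centre line of the jaws, within the pads' length; the fingertips stand 19 mm ahead of it and the grasp point (between the pads) is the TCP; z points along the fingers, y is the line along which they close (so a half turn about z gives the same grasp; the last joint's range is limited). The gripper opens to 92 mm and grips with 3 to 60 N. Pads are 19 mm wide; open, the fingers measure 130 mm over their backs; the gripper's body (75 mm by 190 mm) begins 47 mm behind the grasp point.
Start: joints at [-1.355, 0.342, 1.524, -0, 1.275, -0.146], TCP at [0.186, -0.491, 0.246] pointing down, gripper open.
Joint ranges: [-2.53, 2.53], [-0.77, 2.02], [0.04, 2.7], [-1, 4.14], [0.28, 2.66], [-3.11, 3.11]. Speed limits (rad/s): [2.57, 2.57, 3.14, 3.14, 3.14, 3.14].

## Interface

Orientations are given as a unit quaternion [w, x, y, z].
In Python, from station import readout, imaging, job_done, nets gives the robot as it stands.
- The arm moves only by the tool jog_arm, never from a script. Its argument "series" is a list of rows, each a list of 7 numbers: the shift along the tool's x, y, z normalised to -1 to 1, where 1 is 0.75 m, then the turn, a rotation vector about the tool's x, y, z normalised to -1 to 1, where 1 is 180 degrees, then the opening, from 0 (shut) to 1 (fully open). A call has 1 to 5 rows; each row is the pose to reach, as a shift and turn from the pose commanded when the call began, along the tool's axes at that moment, turning the shorter way round; what a row does not reach only later rows make up. A row lasts 1/12 s, in which the tool goes at most 41.7 mm and 7.16 degrees, less where a joint would pass 70% of its speed; a pose out of reach is approached as far as the arm can. A call with a number of a shift or a turn outside -1 to 1 is refused whole. A call with a gripper value outside its range is refused whole. The fingers move at their own pace and stop on an object; the grip force is fixed at half the most. Time passes only in rows, so rows that repeat a pose let the fingers close. It gives the time, the measured TCP pose, the force, the opening and the grip force at its end, in the units of the state.
- readout.state(): the state, without advancing time (a new reading comes with each control period).
- imaging.capture(name): name is "scene" or "top" or "wrist"; returns a dict with "image" (400x640x3 uint8, blue, green, red), "range_z" (400x640 float32, m along the optical axis (not along the pixel's ray), 0 where there is no reading), "mtx" (3x3 intrinsics, pixels), "world_to_cam" (4x4, takes a point from world to camera coordinates); the wrist camera has in their place "mount" (4x4, takes a point from camera to tool coordinates, whose origin is the TCP and whose axes are the flange's). Camera axes: x right, y up, looking along -z (the intrinsics and any distortion apply to the point x, -y, -z); pixel columns grow to the right and rows downward; lengths in m; the calibration is good to about 2 mm. A picture is of the moment at which its call begins: read the wrist's pose just before it.
- job_done(): hands the job in; it is judged then, once.
Trained networks look in the newest picture that a camera, given by its name, has taken for a name from the list of things; names that differ only in an ending like _2 or _b are one class to them, and where a whole thing is asked for, a point or a joint stands for the part that bears it (a point fixed in the world has none). Each returns a list of dicts, best first, with "conf" (0 to 1); they miss things now and then, are a little off and sometimes report something else, mostly with a low value. They report only what shows in the picture. A call takes as long as a camera call. They do not tell look-alikes from the thing itself.
- nets.boxes_of(camera, query): "box" ([centre column, centre row, width, height] in pixels, round what is visible of it).
- nets.trace(camera, query): "pixels" (400x640 bool, what is visible of it) and "box" ([centre column, centre row, width, height] in pixels, round what is visible of it).
The state is a dict: "t": time; "joint_positions": joint angles; "qvel": joint speeds; "joint_torque": joint torques, N m; "eef_pos": TCP position; "orientation": TCP orientation; "wrist_force": force on the tool from outside, world axes, zero at the start; "torque": the same for the moment, N m; "gripper_width": finger opening in m; "grip_force": force on a finger pad.
Only numpy, scipy, OpenCV 4.12 (cv2) and the standard library are available. Lean on these libraries where they do the work, as an engineer would, in place of code of your own. Each camera call takes 0.05 s, during which the arm holds its last target. There are 200 camera calls.

## Task

Get the cap station ready: move the stainless ring gauge from its black pad to the blue middle of the turntable, lying flat, and only then, with the ring there, turn the dial's bezel knob until its orange pointer reads zero (on the red mark); then put the ring gauge back on its pad. Have exactly three yellow caps in the red tray, side by side on its floor and not stacked, with the fourth left on the open counter, and every black reject cap in the grey bin. The bottles, jar and vial stay as they are, and the dial must still read zero at the end.

Things in the scene. Friction and masses are not known exactly. Their poses are not given: they have to be found in the camera images.
- dial: zero dial, fixed: grey round housing 150 mm across and 33 mm high with a white face; a red block, the zero mark, lies on the face 51 to 69 mm from the axis along the dial's own +x axis and is 12 mm wide. Origin on the axis at counter level
- dial_knob (a joint): angle of the bezel knob, rad: its orange pointer stands this far counter-clockwise (from above) from the middle of the red zero mark; 0 = zero. Range -0.9 to 2.9; it stays where left
- dial_grip (a point): on the knob's axis in the middle of its grip, 62 mm above the counter; x along the grip bar towards the pointer, z up. The grip is a black bar 56 x 13 mm, top 73 mm above the counter, standing 29 mm proud of an aluminium disc 62 mm across; the pointer lies along the bar's line, to one side only, reaching 57 mm from the axis
- turntable: cast aluminium turntable, fixed in place, 170 mm across; origin at its centre at counter level
- turntable_top (a point): centre of the turntable's top face, 12 mm above the counter; a blue disc 90 mm across marks the middle. The platter (156 mm) can turn stiffly
- pad: black rubber rest pad of the ring gauge, a fixed disc 100 mm across and 6 mm high; origin at the centre of its underside
- ring: stainless steel ring gauge (the setting master), 60 mm outside, 36 mm bore, 34 mm tall, about 0.4 kg, lying flat; origin at the centre of its underside, z along its bore
- ring_mid (a point): centre of the ring gauge, on its axis at half its height (17 mm from either face); either face of the ring may be up
- tray: red plastic cap tray, fixed, open on top, outside 140 (x) x 220 (y) x 28 mm high, walls and floor about 4 mm; origin at the centre of its underside
- bin: grey plastic reject bin, fixed, open on top, outside 140 x 140 x 60 mm high, walls and floor about 4 mm; origin at the centre of its underside
- cap1: yellow flip cap, an upright round cap 50 mm across and 36 mm tall with a low lip on its lid (41 mm in all), 30 g; origin at the centre of its underside, z up out of its lid
- cap2: yellow flip cap, an upright round cap 50 mm across and 36 mm tall with a low lip on its lid (41 mm in all), 30 g; origin at the centre of its underside, z up out of its lid
- cap3: yellow flip cap, an upright round cap 50 mm across and 36 mm tall with a low lip on its lid (41 mm in all), 30 g; origin at the centre of its underside, z up out of its lid
- cap4: yellow flip cap, an upright round cap 50 mm across and 36 mm tall with a low lip on its lid (41 mm in all), 30 g; origin at the centre of its underside, z up out of its lid
- black1: black (reject) flip cap, an upright round cap 50 mm across and 36 mm tall with a low lip on its lid (41 mm in all), 30 g; origin at the centre of its underside, z up out of its lid; may be absent (None from the start)
- black2: black (reject) flip cap, an upright round cap 50 mm across and 36 mm tall with a low lip on its lid (41 mm in all), 30 g; origin at the centre of its underside, z up out of its lid; may be absent (None from the start)
- black3: black (reject) flip cap, an upright round cap 50 mm across and 36 mm tall with a low lip on its lid (41 mm in all), 30 g; origin at the centre of its underside, z up out of its lid; may be absent (None from the start)
- bottle_clear: clear glass sample bottle, 64 mm across, 170 mm tall, a bystander; origin at the centre of its underside
- bottle_amber: amber glass bottle, 60 mm across, 150 mm tall, a bystander; origin at the centre of its underside
- jar: glass jar with a green lid, 70 mm across, 80 mm tall, a bystander; origin at the centre of its underside
- vial: small amber vial, 38 mm across, 55 mm tall, a bystander; origin at the centre of its underside
Not all that is in view belongs to the job. What is shaped like the cap4 but pink, purple or turquoise is not meant.

How it is judged:
By the outcome, as a careful person would: the job done as asked, in the order asked, and still so for the second after the job is handed in, with the robot touching nothing.
Of black1, black2, black3 only 1 to 3 are there at a start; the rules pass over those that are not, and their reading is None.
At some moment in a run one of ring, cap1, cap2, cap3, cap4, black1, black2, black3 may be knocked a few centimetres aside while the robot is not near it.
Once in a run the grip may slacken for a moment while it holds something.
It also fails if it takes over 210 s, if anything falls off the work surface, if the arm or the gripper's body presses on something with over 40 N, if the wrist force passes 120 N, or if a joint passes its speed limit or range.

## Working session

There is one attempt and no reset: what is moved stays moved. The work goes in short steps, Python scripts to look and compute and a tool call to move; the robot and the scene stay as the last step left them, time stands still between calls to the robot, and variables do not carry over. Pictures are saved under pics/ and viewed, at most 14 in all, crops included, and the job is handed in when it is done.

Besides the shell and the picture viewer there is one more tool, called after "Call:" as a command line: name --pt "numbers of a row" for each row, then --argument value for the rest. jog_arm: Moves the arm, as the interface text tells. Its arguments: {"type":"object","properties":{"series":{"type":"array"}},"required":["series"]}

```bash
ls; mkdir -p pics; cat > h.py <<'E'
import numpy as np, cv2
from station import readout, imaging, job_done, nets
from scipy.spatial.transform import Rotation as R
def shot(c):
    s=readout.state(); d=imaging.capture(c)
    if 'world_to_cam' in d: d['c2w']=np.linalg.inv(d['world_to_cam'])
    else:
        q=s['orientation']; T=np.eye(4); T[:3,:3]=R.from_quat([q[1],q[2],q[3],q[0]]).as_matrix(); T[:3,3]=s['eef_pos']
        d['c2w']=T@d['mount']
    return d
def cloud(d):
    K=d['mtx']; z=d['range_z']; v,u=np.mgrid[0:400,0:640]
    x=(u-K[0,2])/K[0,0]*z; y=(v-K[1,2])/K[1,1]*z
    P=np.stack([x,-y,-z],-1)@d['c2w'][:3,:3].T+d['c2w'][:3,3]
    P[z<=0]=np.nan
    return P
E
python3 - <<'E'
from h import *
print(readout.state())
for c in ('scene','top'):
    d=shot(c); print(c,{k:np.shape(v) for k,v in d.items()},d['c2w'][:3,3],d['mtx'])
    cv2.imwrite(f'pics/{c}0.png',d['image'])
E
```

```text
pics
{'t': 0.0, 'joint_positions': array([-1.35502645e+00,  3.42725311e-01,  1.52501789e+00,  1.13011318e-05,
        1.27538049e+00, -1.46006462e-01]), 'qvel': array([ 8.47679537e-04,  1.21012656e-05,  6.91400866e-04, -3.30824836e-04,
       -2.28886833e-04,  2.80305265e-03]), 'joint_torque': array([-5.09159254e-04, -4.31247103e+01, -2.44223571e+01,  7.17753265e-02,
        5.59368299e-02, -1.26275868e-04]), 'eef_pos': array([ 0.18575646, -0.49064043,  0.24504329]), 'orientation': array([-7.65242200e-04,  9.83684305e-01,  1.79901646e-01, -2.12959660e-05]), 'wrist_force': array([-0.09298316, -0.55208438,  0.04997823]), 'torque': array([-0.02156988, -0.07387279, -0.04157049]), 'grip_force': 0.0, 'gripper_width': 0.09190976144803498}
scene {'image': (400, 640, 3), 'range_z': (400, 640), 'mtx': (3, 3), 'world_to_cam': (4, 4), 'c2w': (4, 4)} [ 0.92293846 -0.74452596  0.87766914] [[404.53906006   0.         314.52730937]
 [  0.         404.53906006 202.20237917]
 [  0.           0.           1.        ]]
top {'image': (400, 640, 3), 'range_z': (400, 640), 'mtx': (3, 3), 'world_to_cam': (4, 4), 'c2w': (4, 4)} [ 0.41668397 -0.04873148  0.99874548] [[360.88624424   0.         315.82765906]
 [  0.         360.88624424 194.10335285]
 [  0.           0.           1.        ]]
```

View pics/top0.png

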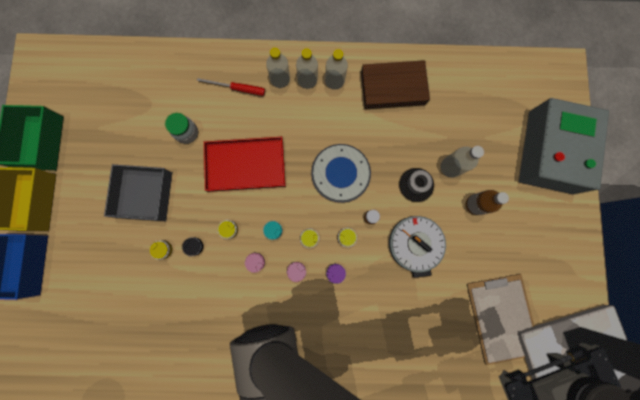

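View pics/scene0.png

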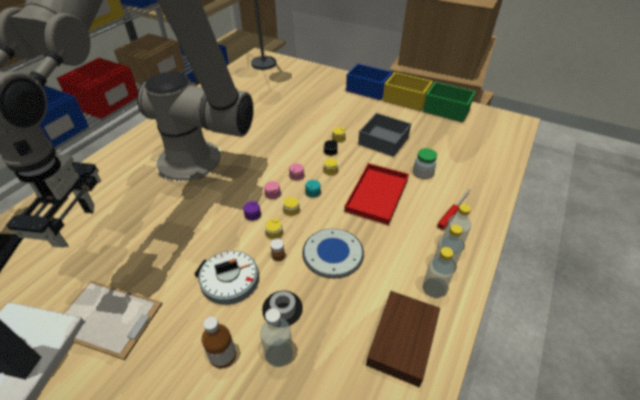

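The top view shows four yellow caps at (159,250), (228,229), (310,238) and (347,237), and one black cap at (193,246). Look-alikes to leave alone: pink caps (255,262) and (297,271), turquoise (273,230), purple (336,273), the vial (372,217), and the yellow-topped bottles (row 55). The ring is on its pad at (417,183), the dial at (418,243), the tray at (245,165), the bin at (139,193) and the turntable at (341,172). The pointer seems to be off the red mark at (415,221).

```bash
cat >> h.py <<'E'
def circ(P,img,mask,zlo,zhi):
    m=mask&(P[...,2]>zlo)&(P[...,2]<zhi)
    n,l,s,c=cv2.connectedComponentsWithStats(m.astype(np.uint8))
    out=[]
    for i in range(1,n):
        if s[i,4]<25: continue
        q=P[l==i]
        (cx,cy),r=cv2.minEnclosingCircle(q[:,:2].astype(np.float32))
        out.append((c[i].round().tolist(),s[i,4],np.round([cx,cy,r,np.median(q[:,2])],4),np.median(q[:,:2],0).round(4)))
    return out
def hsv(d): return cv2.cvtColor(d['image'],cv2.COLOR_BGR2HSV)
E
python3 - <<'E'
from h import *
d=shot('top');P=cloud(d);h=hsv(d);H,S,V=[h[...,i].astype(int) for i in range(3)]
z=P[...,2]
print('yellow');[print(o) for o in circ(P,0,(H>22)&(H<35)&(S>150),.025,.06)]
print('dark');[print(o) for o in circ(P,0,(V<70),.025,.06)]
print('red');[print(o) for o in circ(P,0,((H<8)|(H>172))&(S>150),.0,.06)]
print('blue');[print(o) for o in circ(P,0,(H>100)&(H<125)&(S>100),.0,.06)]
for n,(u,v) in dict(ring=(417,183),ringr=(424,181),dial=(418,243),turn=(341,172),bin=(139,193),tray=(245,165),vial=(372,217),jar=(178,122)).items(): print(n,P[v,u].round(4))
for q in ('ring','black1','cap1','dial','pad','bin','tray','turntable'):
    for b in nets.boxes_of('top',q): print(q,round(b['conf'],2),np.round(b['box']))
crop=d['image'][130:290,350:530]; crop2=d['image'][200:290,130:370]
cv2.imwrite('pics/c1.png',cv2.resize(crop,None,fx=3.3,fy=3.3,interpolation=cv2.INTER_CUBIC))
E
```

```text
yellow
([22.0, 167.0], np.int32(40), array([0.6104, 0.745 , 0.04  , 0.0401]), array([0.6103, 0.7372]))
([5.0, 191.0], np.int32(437), array([0.5225, 0.7436, 0.0826, 0.0369]), array([0.5507, 0.7802]))
([40.0, 201.0], np.int32(548), array([0.5223, 0.6784, 0.0776, 0.0428]), array([0.5187, 0.6757]))
([226.0, 229.0], np.int32(219), array([0.4576, 0.182 , 0.0228, 0.0358]), array([0.4578, 0.1821]))
([347.0, 237.0], np.int32(210), array([ 0.4441, -0.1394,  0.022 ,  0.036 ]), array([ 0.4444, -0.1394]))
([309.0, 238.0], np.int32(209), array([ 0.4398, -0.0384,  0.0218,  0.036 ]), array([ 0.4394, -0.0386]))
([158.0, 250.0], np.int32(244), array([0.4001, 0.3586, 0.0239, 0.0356]), array([0.3988, 0.358 ]))
dark
([388.0, 90.0], np.int32(726), array([ 0.8734, -0.2678,  0.1027,  0.0443]), array([ 0.8414, -0.2396]))
([280.0, 81.0], np.int32(102), array([0.8842, 0.0566, 0.025 , 0.0416]), array([0.8733, 0.0533]))
([306.0, 82.0], np.int32(97), array([ 0.8821, -0.0196,  0.0243,  0.0429]), array([ 0.8729, -0.0188]))
([333.0, 82.0], np.int32(93), array([ 0.8823, -0.096 ,  0.0245,  0.0433]), array([ 0.8726, -0
[... 1891 characters left out ...]
 0.0722]
turn [ 0.6245 -0.1226  0.0128]
bin [0.5529 0.4375 0.0021]
tray [0.639  0.1467 0.0065]
vial [ 0.4974 -0.2024  0.0552]
jar [0.7348 0.3158 0.0777]
ring 0.69 [421. 184.  24.  22.]
black1 0.9 [191. 245.  23.  20.]
black1 0.59 [341. 174.  56.  58.]
cap1 0.9 [162. 249.  21.  16.]
cap1 0.8 [347. 239.  22.  18.]
cap1 0.77 [255. 265.  21.  17.]
cap1 0.69 [298. 271.  17.  16.]
cap1 0.69 [335. 273.  20.  20.]
cap1 0.68 [228. 231.  18.  19.]
cap1 0.62 [311. 239.  19.  19.]
cap1 0.57 [271. 231.  18.  18.]
dial 0.89 [417. 247.  57.  61.]
dial 0.41 [339. 174.  54.  54.]
pad 0.56 [415. 186.  36.  36.]
bin 0.72 [138. 194.  65.  58.]
tray 0.77 [246. 164.  87.  59.]
turntable 0.63 [339. 174.  59.  60.]
```

View pics/c1.png

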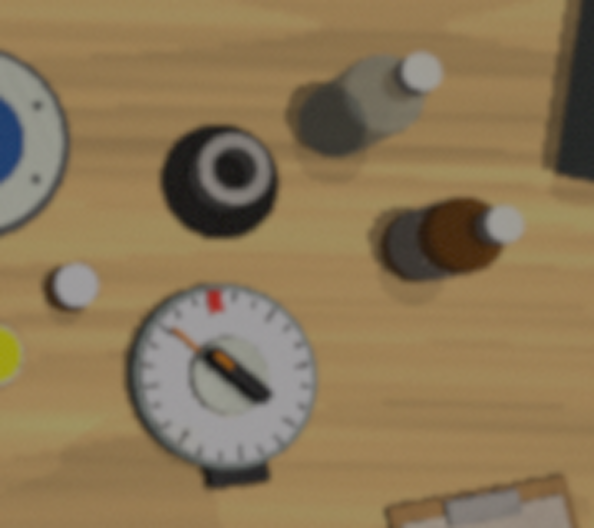

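The crop shows the ring at (236,170), sitting off-centre on its pad at (220,180). The dial axis is at (230,373), the red mark at (215,300) and the pointer tip at (172,330), so the pointer is about 50° counter-clockwise. The cap choice stands by colour: yellow, and the one black cap at (193,246).

```bash
cat >> h.py <<'E'
def near(P,x,y,r,zlo,zhi):
    m=(np.hypot(P[...,0]-x,P[...,1]-y)<r)&(P[...,2]>zlo)&(P[...,2]<zhi)
    return P[m],m
def fit(q):
    A=np.c_[2*q[:,:2],np.ones(len(q))]; s=np.linalg.lstsq(A,(q[:,:2]**2).sum(1),rcond=None)[0]
    return s[:2].round(4),np.sqrt(s[2]+s[0]**2+s[1]**2).round(4)
def mec(q):
    (a,b),r=cv2.minEnclosingCircle(q[:,:2].astype(np.float32)); return np.round([a,b,r],4)
def dialang(d,P,ax):
    h=hsv(d); q,m=near(P,ax[0],ax[1],.08,.028,.09)
    H,S,V=[h[...,i].astype(int) for i in range(3)]
    red=m&((H<5)|(H>172))&(S>140); org=m&(H>=6)&(H<22)&(S>120)
    return red,org
E
python3 - <<'E'
from h import *
for c in ('top','scene'):
    d=shot(c);P=cloud(d)
    q,_=near(P,.604,-.345,.06,.034,.05); print(c,'ring',len(q),mec(q),np.median(q[:,2]))
    q,_=near(P,.43,-.317,.09,.025,.04); print('dial',mec(q),fit(q))
    q,m=near(P,.43,-.317,.06,.064,.085); 
    rr=cv2.minAreaRect((q[:,:2]*1000).astype(np.float32));print('bar',rr,len(q))
    h=hsv(d)
    for n,a,b in (('red',0,5),('org',6,20)):
        q,m=near(P,.43,-.317,.08,.028,.09); H,S,V=[h[...,i].astype(int) for i in range(3)]
        mm=m&(S>110)&(H>=a)&(H<=b); print(n,mm.sum(),P[mm].mean(0).round(4)); 
    for n,x,y,lo,hi in (('clear',.65,-.43,.1,.18),('amber',.53,-.5,.1,.16),('vial',.497,-.202,.045,.06),('jar',.735,.316,.07,.09)):
        q,_=near(P,x,y,.06,lo,hi); print(n,len(q),mec(q) if len(q) else 0)
    for n,x,y,zl,zh in(('binrim',.553,.43,.054,.066),('trayrim',.64,.146,.022,.034)):
        q,m=near(P,x,y,.15,zl,zh); print(n,cv2.minAreaRect((q[:,:2]*1000).astype(np.float32)))
    # all small objects between 25 and 50 mm
    if c=='top':
        m=((P[...,2]>.03)&(P[...,2]<.045)).astype(np.uint8)
        n,l,s,cc=cv2.connectedComponentsWithStats(m)
        for i in range(1,n):
            if 120<s[i,4]<420: print(cc[i].round(),s[i,4],mec(P[l==i]))
E
```

```text
top ring 257 [ 0.5991 -0.3353  0.0302] 0.03953711614786548
dial [ 0.4313 -0.3279  0.0752] (array([ 0.431 , -0.3279]), np.float64(0.0571))
bar ((431.5887145996094, -328.2058410644531), (54.710899353027344, 13.527698516845703), 49.9708137512207) 119
red 23 [ 0.4929 -0.32    0.034 ]
org 31 [ 0.4436 -0.3139  0.0704]
clear 564 [ 0.6478 -0.4314  0.0316]
amber 376 [ 0.5426 -0.4955  0.0268]
vial 145 [ 0.4994 -0.2038  0.0176]
jar 432 [0.7306 0.3211 0.031 ]
binrim ((547.9697265625, 423.9633483886719), (142.37269592285156, 140.20448303222656), 87.161376953125)
trayrim ((639.3189086914062, 147.97084045410156), (140.8204803466797, 220.02963256835938), 5.072824954986572)
[417.  70.] 147 [ 0.9144 -0.3254  0.0352]
[536. 157.] 322 [ 0.698  -0.7159  0.1323]
[ 15. 133.] 286 [0.6952 0.7462 0.079 ]
[ 49. 143.] 267 [0.6898 0.7045 0.085 ]
[113. 191.] 163 [0.5519 0.4895 0.0655]
[420. 181.] 275 [ 0.5991 -0.3353  0.0302]
[  4. 194.] 241 [0.5222 0.7702 0.0743]
[ 42. 202.] 261 [0.52   0.684  0.0805]
[226. 229.] 272 [0.4571 0.1829 0.0253]
[272. 230.] 263 [0.4577 0.0612 0.0252]
[309. 238.] 264 [ 0.4391 -0.0382  0
[... 262 characters left out ...]
 [ 0.3482 -0.1103  0.0252]
scene ring 292 [ 0.5997 -0.3379  0.0307] 0.03922847959247311
dial [ 0.431  -0.3298  0.0763] (array([ 0.432 , -0.3309]), np.float64(0.0575))
bar ((431.1428527832031, -330.1341857910156), (54.968292236328125, 15.632974624633789), 48.38841247558594) 136
red 20 [ 0.4904 -0.3193  0.0339]
org 23 [ 0.4433 -0.3186  0.0729]
clear 835 [ 0.649  -0.4357  0.032 ]
amber 547 [ 0.5438 -0.4994  0.0263]
vial 136 [ 0.4994 -0.2045  0.0196]
jar 219 [0.7301 0.319  0.0327]
binrim ((547.531982421875, 423.1463623046875), (149.37091064453125, 141.66221618652344), 87.39017486572266)
trayrim ((638.9447631835938, 147.50453186035156), (140.63990783691406, 227.32452392578125), 5.184272766113281)
```

```bash
cat >> h.py <<'E'
def pose():
    s=readout.state(); q=s['orientation']; Rm=R.from_quat([q[1],q[2],q[3],q[0]]).as_matrix()
    return np.array(s['eef_pos']),Rm,np.degrees(np.arctan2(Rm[1,0],Rm[0,0])),s
def plan(*W):
    """W: (x,y,z,theta_deg) waypoints; prints calls of tool-frame shift/turn"""
    p,Rm,th,s=pose(); print('at',p.round(4),round(th,1),'t',round(s['t'],1),'w',round(s['gripper_width'],4),'F',np.round(s['wrist_force'],1),'q6',round(s['joint_positions'][5],2))
    for w in W:
        w=np.array(w,float); D=w[:3]-p; dt=(w[3]-th+180)%360-180
        n=int(max(1,np.ceil(np.linalg.norm(D)/.2),np.ceil(abs(dt)/35.)))
        for i in range(n):
            t=np.radians(th); X=np.array([np.cos(t),np.sin(t),0]);Y=np.array([np.sin(t),-np.cos(t),0])
            a=D/n; r=np.round([a@X/.75,a@Y/.75,-a[2]/.75],3); rz=round(-dt/n/180,3)
            rows=np.ceil(max(np.linalg.norm(a)/.0417,abs(dt/n)/7.16))
            print('  ',r.tolist(),rz,'rows',rows)
            p=p+.75*(r[0]*X+r[1]*Y-r[2]*np.array([0,0,1.])); th-=rz*180
E
python3 - <<'E'
from h import *
d=shot('top');P=cloud(d);h=hsv(d)
q,m=near(P,.599,-.336,.1,.003,.009); q=P[m&(h[...,2]<70)]; print('pad',mec(q),fit(q))
q,m=near(P,.431,-.3285,.045,.064,.085); u,s,v=np.linalg.svd(q[:,:2]-q[:,:2].mean(0)); print('bar',np.degrees(np.arctan2(v[0,1],v[0,0])),q[:,:2].mean(0))
plan((.599,-.337,.245,110),(.599,-.337,.06,110))
E
```

```text
pad [ 0.6032 -0.3492  0.0648] (array([ 0.5946, -0.3327]), np.float64(0.0368))
bar -129.53946199802337 [ 0.43091904 -0.32718473]
at [ 0.1858 -0.491   0.2457] 20.7 t 0.7 w 0.0918 F [0.  0.  0.1] q6 -0.15
   [0.196, 0.001, 0.0] -0.165 rows 5.0
   [0.17, 0.098, 0.0] -0.165 rows 5.0
   [0.099, 0.169, 0.0] -0.165 rows 5.0
   [-0.0, -0.0, 0.248] -0.001 rows 5.0
```

Call:
jog_arm --pt "0.196 0.001 0 0 0 -0.165 1" --pt "0.196 0.001 0 0 0 -0.165 1" --pt "0.196 0.001 0 0 0 -0.165 1" --pt "0.196 0.001 0 0 0 -0.165 1" --pt "0.196 0.001 0 0 0 -0.165 1"

```text
t: 1.12
eef_pos: [0.3274, -0.4377, 0.2457]
orientation: [0.0, 0.902, 0.431, 0.001]
wrist_force: [-1.0, 1.0, 0.1]
gripper_width: 0.0918
grip_force: 0.0
```

Call:
jog_arm --pt "0.17 0.098 0 0 0 -0.165 1" --pt "0.17 0.098 0 0 0 -0.165 1" --pt "0.17 0.098 0 0 0 -0.165 1" --pt "0.17 0.098 0 0 0 -0.165 1" --pt "0.17 0.098 0 0 0 -0.165 1"

```text
t: 1.53
eef_pos: [0.4648, -0.3864, 0.2453]
orientation: [0.0, 0.762, 0.647, 0.001]
wrist_force: [-0.3, -0.2, 0.0]
gripper_width: 0.0915
grip_force: 0.0
```

Call:
jog_arm --pt "0.099 0.169 0 0 0 -0.165 1" --pt "0.099 0.169 0 0 0 -0.165 1" --pt "0.099 0.169 0 0 0 -0.165 1" --pt "0.099 0.169 0 0 0 -0.165 1" --pt "0.099 0.169 0 0 0 -0.165 1"

```text
t: 1.95
eef_pos: [0.6018, -0.3351, 0.2446]
orientation: [-0.0, 0.572, 0.82, 0.0]
wrist_force: [0.5, -0.4, -1.0]
gripper_width: 0.0917
grip_force: 0.0
```

```bash
python3 - <<'E'
from h import *
d=shot('wrist');P=cloud(d)
for i in (.03,.1): print(i)
q,_=near(P,.6,-.337,.07,.033,.05); print('ring wrist',len(q),mec(q) if len(q) else 0, np.median(q[:,2]) if len(q) else 0)
cv2.imwrite('pics/w1.png',d['image'])
d=shot('top');P=cloud(d);m=((P[...,2]>.028)&(P[...,2]<.045)).astype(np.uint8)
n,l,s,cc=cv2.connectedComponentsWithStats(m)
for i in range(1,n):
    if 120<s[i,4]<420: print(cc[i].round(),d['image'][l==i].mean(0).round(),mec(P[l==i]))
cv2.imwrite('pics/top1.png',d['image'])
plan((.599,-.337,.245,110),(.599,-.337,.032,110))
E
```

```text
0.03
0.1
ring wrist 1195 [ 0.6005 -0.3362  0.0301] 0.040420247718613744
[ 15. 133.] [26. 52. 17.] [0.6956 0.7464 0.0787]
[ 49. 142.] [25. 54. 23.] [0.69   0.7054 0.085 ]
[118. 187.] [39. 39. 39.] [0.5491 0.4332 0.0882]
[ 42. 201.] [12. 66. 81.] [0.5202 0.6868 0.0808]
[163. 195.] [38. 39. 40.] [0.5441 0.3551 0.0692]
[416. 179.] [60. 63. 65.] [ 0.5996 -0.3359  0.0304]
[  5. 194.] [10. 65. 80.] [0.5221 0.7487 0.0803]
[399. 232.] [130. 136. 140.] [ 0.4577 -0.2874  0.0563]
[226. 229.] [ 36. 167. 179.] [0.4571 0.1829 0.0253]
[270. 227.] [128. 136.  46.] [0.4595 0.0621 0.0247]
[310. 237.] [ 44. 171. 175.] [ 0.4393 -0.0382  0.0252]
[347. 237.] [ 25.  95. 116.] [ 0.4434 -0.1392  0.0254]
[ 34. 266.] [57. 31. 18.] [0.3503 0.6735 0.0799]
[191. 247.] [48. 51. 55.] [0.4089 0.2741 0.0257]
[158. 250.] [ 30. 158. 175.] [0.3978 0.3579 0.0255]
[290. 390.] [43. 47. 51.] [0.0399 0.0008 0.06  ]
at [ 0.5984 -0.3373  0.245 ] 109.7 t 2.0 w 0.0916 F [-0.1  0.5  0. ] q6 -0.97
   [0.0, 0.001, -0.0] -0.002 rows 1.0
   [0.0, -0.0, 0.142] 0.0 rows 3.0
   [0.0, -0.0, 0.142] 0.0 rows 3.0
```

View pics/w1.png

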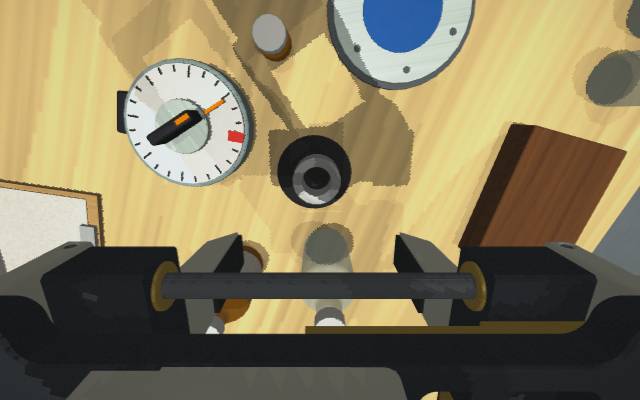

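The wrist view shows the ring on its pad at (315,175) and the bottles beyond the fingers at (245,260) and (325,245). No second black cap has appeared. Descending now.

Call:
jog_arm --pt "0.001 0.002 0.05 0 0 0 1" --pt "0.001 0.002 0.1 0 0 0 1" --pt "0.001 0.002 0.15 0 0 0 1" --pt "0.001 0.002 0.2 0 0 0 1" --pt "0.001 0.002 0.22 0 0 0 1"

```text
t: 2.47
eef_pos: [0.5956, -0.3358, 0.0754]
orientation: [-0.004, 0.577, 0.817, -0.0]
wrist_force: [-0.3, -0.4, -0.4]
gripper_width: 0.092
grip_force: 0.0
```

Call:
jog_arm --pt "0 0 0.03 0 0 0 1" --pt "0 0 0.05 0 0 0 1" --pt "0 0 0.064 0 0 0 1" --pt "0 0 0.064 0 0 0 1" --pt "0 0 0.064 0 0 0 0"

```text
t: 2.88
eef_pos: [0.5993, -0.3367, 0.0332]
orientation: [-0.0, 0.576, 0.817, -0.0]
wrist_force: [0.5, -0.9, 0.5]
gripper_width: 0.0888
grip_force: 0.0
```

Call:
jog_arm --pt "0 0 0 0 0 0 0" --pt "0 0 0 0 0 0 0" --pt "0 0 0 0 0 0 0" --pt "0 0 0 0 0 0 0" --pt "0 0 0 0 0 0 0"

```text
t: 3.3
eef_pos: [0.6003, -0.3359, 0.0336]
orientation: [0.0, 0.575, 0.818, -0.0]
wrist_force: [-1.4, 0.3, 3.5]
gripper_width: 0.06
grip_force: 30.0
```

```bash
python3 - <<'E'
from h import *
plan((.6,-.336,.1,110),(.6247,-.1224,.1,110),(.6247,-.1224,.040,110))
E
```

```text
at [ 0.6003 -0.3359  0.0336] 109.8 t 3.3 w 0.06 F [-1.4  0.3  3.5] q6 -0.97
   [-0.0, -0.0, -0.089] -0.001 rows 2.0
   [0.128, 0.064, 0.0] 0.0 rows 3.0
   [0.128, 0.064, 0.0] 0.0 rows 3.0
   [0.0, 0.0, 0.08] 0.0 rows 2.0
```

Call:
jog_arm --pt "0 0 -0.03 0 0 0 0" --pt "0 0 -0.06 0 0 0 0" --pt "0 0 -0.089 0 0 0 0" --pt "0 0 -0.089 0 0 0 0" --pt "0 0 -0.089 0 0 0 0"

```text
t: 3.72
eef_pos: [0.6006, -0.3357, 0.0999]
orientation: [0.001, 0.575, 0.818, -0.0]
wrist_force: [-0.0, 0.6, -4.0]
gripper_width: 0.0596
grip_force: 30.0
```

Call:
jog_arm --pt "0.03 0.015 0 0 0 0 0" --pt "0.06 0.03 0 0 0 0 0" --pt "0.09 0.045 0 0 0 0 0" --pt "0.12 0.06 0 0 0 0 0" --pt "0.15 0.075 0 0 0 0 0"

```text
t: 4.13
eef_pos: [0.6137, -0.209, 0.0967]
orientation: [-0.002, 0.575, 0.818, -0.0]
wrist_force: [1.6, 0.6, -4.3]
gripper_width: 0.0596
grip_force: 30.0
```

Call:
jog_arm --pt "0.03 0.015 0 0 0 0 0" --pt "0.06 0.03 0 0 0 0 0" --pt "0.09 0.045 0 0 0 0 0" --pt "0.106 0.053 0 0 0 0 0" --pt "0.106 0.053 0 0 0 0 0"

```text
t: 4.55
eef_pos: [0.6247, -0.119, 0.0975]
orientation: [-0.002, 0.573, 0.819, -0.0]
wrist_force: [-0.3, -0.5, -3.9]
gripper_width: 0.0596
grip_force: 30.0
```

```bash
python3 - <<'E'
from h import *
d=shot('scene');P=cloud(d)
q,_=near(P,.6247,-.1224,.09,.045,.12);print(len(q),q[:,2].min() if len(q) else 0)
cv2.imwrite('pics/s1.png',d['image'][180:300,260:420].repeat(4,0).repeat(4,1))
d=shot('top');P=cloud(d);h=hsv(d)
q,m=near(P,.599,-.336,.075,.003,.009); m&=h[...,2]<60; print('pad',mec(P[m]),fit(P[m]),P[m][:,:2].mean(0),m.sum())
plan((.6247,-.1224,.1,110),(.6247,-.1224,.0405,110))
E
```

```text
583 0.06935911107710513
pad [ 0.5953 -0.3343  0.0472] (array([ 0.5956, -0.3337]), np.float64(0.0332)) [ 0.59576526 -0.33368191] 768
at [ 0.6249 -0.1224  0.0982] 109.9 t 4.7 w 0.0596 F [ 0.1 -0.9 -3.4] q6 -0.66
   [0.0, -0.0, -0.002] -0.001 rows 1.0
   [0.0, -0.0, 0.079] 0.0 rows 2.0
```

View pics/s1.png

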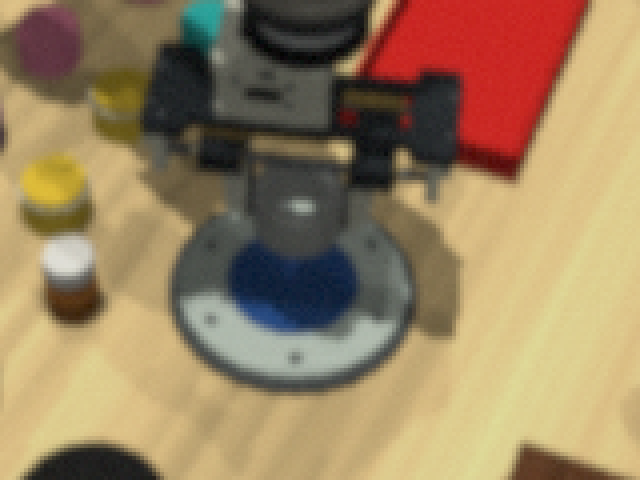

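The scene crop shows the ring held at (298,205), level above the blue disc. Lowering and releasing.

Call:
jog_arm --pt "0 0 0.03 0 0 0 0" --pt "0 0 0.055 0 0 0 0" --pt "0 0 0.07 0 0 0 0" --pt "0 0 0.076 0 0 0 0" --pt "0 0 0.077 0 0 0 0"

```text
t: 5.07
eef_pos: [0.6247, -0.1233, 0.0405]
orientation: [-0.001, 0.575, 0.818, -0.0]
wrist_force: [1.2, 0.8, -2.3]
gripper_width: 0.0598
grip_force: 30.0
```

Call:
jog_arm --pt "0 0 0.001 0 0 0 0" --pt "0 0 0.001 0 0 0 0.75" --pt "0 0 0.001 0 0 0 1" --pt "0 0 0.001 0 0 0 1" --pt "0 0 0.001 0 0 0 1"

```text
t: 5.48
eef_pos: [0.6261, -0.1226, 0.0421]
orientation: [0.001, 0.575, 0.818, 0.0]
wrist_force: [-0.1, 0.0, -0.7]
gripper_width: 0.0816
grip_force: 0.0
```

Call:
jog_arm --pt "0 0 -0.03 0 0 0 1" --pt "0 0 -0.07 0 0 0 1" --pt "0 0 -0.12 0 0 0 1" --pt "0 0 -0.16 0 0 0 1" --pt "0 0 -0.16 0 0 0 1"

```text
t: 5.9
eef_pos: [0.6288, -0.1233, 0.1691]
orientation: [0.006, 0.575, 0.818, 0.002]
wrist_force: [1.9, 0.4, 1.0]
gripper_width: 0.0915
grip_force: 0.0
```

```bash
python3 - <<'E'
from h import *
d=shot('wrist');P=cloud(d)
q,_=near(P,.6247,-.1224,.07,.035,.06); print('ring',len(q),mec(q),np.median(q[:,2]))
plan((.431,-.329,.16,50),(.431,-.329,.068,50))
E
```

```text
ring 2089 [ 0.627  -0.1232  0.0299] 0.04636526099274696
at [ 0.6275 -0.123   0.1657] 109.8 t 6.0 w 0.0918 F [-0.5  0.3 -1.4] q6 -0.66
   [-0.085, -0.17, 0.004] 0.166 rows 5.0
   [-0.158, -0.105, 0.004] 0.166 rows 5.0
   [0.0, -0.0, 0.122] 0.0 rows 3.0
```

Call:
jog_arm --pt "-0.085 -0.17 0.004 0 0 0.166 1" --pt "-0.085 -0.17 0.004 0 0 0.166 1" --pt "-0.085 -0.17 0.004 0 0 0.166 1" --pt "-0.085 -0.17 0.004 0 0 0.166 1" --pt "-0.085 -0.17 0.004 0 0 0.166 1"

```text
t: 6.37
eef_pos: [0.5241, -0.2281, 0.157]
orientation: [-0.001, 0.769, 0.639, -0.001]
wrist_force: [0.4, 0.5, -0.2]
gripper_width: 0.0916
grip_force: 0.0
```

Call:
jog_arm --pt "-0.158 -0.105 0.004 0 0 0.166 1" --pt "-0.158 -0.105 0.004 0 0 0.166 1" --pt "-0.158 -0.105 0.004 0 0 0.166 1" --pt "-0.158 -0.105 0.004 0 0 0.166 1" --pt "-0.158 -0.105 0.004 0 0 0.166 1"

```text
t: 6.78
eef_pos: [0.427, -0.3305, 0.1542]
orientation: [-0.0, 0.908, 0.42, -0.0]
wrist_force: [0.6, -0.3, 0.4]
gripper_width: 0.0921
grip_force: 0.0
```

```bash
cat >> h.py <<'E'
def dial(d):
    P=cloud(d);h=hsv(d);H,S,V=[h[...,i].astype(int) for i in range(3)]
    q,m=near(P,.431,-.3285,.09,.025,.04); print('dial axis',mec(q))
    q,m=near(P,.431,-.3285,.04,.066,.08); u,s,v=np.linalg.svd(q[:,:2]-q[:,:2].mean(0)); 
    rr=cv2.minAreaRect((q[:,:2]*1000).astype(np.float32)); print('bar',len(q),q[:,:2].mean(0).round(4),np.degrees(np.arctan2(*v[0][::-1])).round(2),rr)
    q,m=near(P,.431,-.3285,.08,.028,.09)
    r=m&(S>150)&((H<=4)|(H>174)); o=m&(S>150)&(H>6)&(H<=20)
    for n,k in (('red',r),('org',o)):
        k=k&(np.hypot(P[...,0]-.431,P[...,1]+.3285)>.033)
        c=P[k].mean(0); print(n,k.sum(),c.round(4),'ang',np.degrees(np.arctan2(c[1]+.3285,c[0]-.431)).round(2))
E
python3 - <<'E'
from h import *
dial(shot('wrist'))
plan((.431,-.3285,.16,50),(.431,-.3285,.068,50))
E
```

```text
dial axis [ 0.4323 -0.3292  0.0748]
bar 1013 [ 0.4334 -0.3277] -129.51 ((432.1602478027344, -328.89178466796875), (55.5924186706543, 12.403559684753418), 50.19215393066406)
red 256 [ 0.4912 -0.3198  0.0348] ang 8.21
org 109 [ 0.4606 -0.2944  0.0395] ang 49.08
at [ 0.4283 -0.3291  0.1544] 49.9 t 6.8 w 0.0919 F [-0.1 -0.1 -1. ] q6 -0.1
   [0.003, 0.002, -0.008] -0.001 rows 1.0
   [-0.0, 0.0, 0.123] 0.0 rows 3.0
```

Call:
jog_arm --pt "0.003 0.004 0.04 0 0 0 1" --pt "0.003 0.004 0.08 0 0 0 1" --pt "0.003 0.004 0.105 0 0 0 1" --pt "0.003 0.004 0.115 0 0 0 1" --pt "0.003 0.004 0.115 0 0 0 0.6"

```text
t: 7.25
eef_pos: [0.4329, -0.3267, 0.0667]
orientation: [-0.002, 0.905, 0.425, -0.001]
wrist_force: [-0.8, 0.6, 1.4]
gripper_width: 0.0884
grip_force: 0.0
```

Call:
jog_arm --pt "0 0 0 0 0 0 0" --pt "0 0 0 0 0 0 0" --pt "0 0 0 0 0 0 0" --pt "0 0 0 0 0 0 0" --pt "0 0 0 0 0 0 0"

```text
t: 7.67
eef_pos: [0.433, -0.3291, 0.0696]
orientation: [0.001, 0.906, 0.423, 0.0]
wrist_force: [1.1, -0.5, 0.4]
gripper_width: 0.0565
grip_force: 0.0
```

Call:
jog_arm --pt "0 0 0 0 0 0 0" --pt "0 0 0 0 0 0 0" --pt "0 0 0 0 0 0 0" --pt "0 0 0 0 0 0 0" --pt "0 0 0 0 0 0 0"

```text
t: 8.08
eef_pos: [0.4326, -0.3288, 0.0687]
orientation: [0.0, 0.906, 0.423, -0.0]
wrist_force: [0.3, 0.4, 0.1]
gripper_width: 0.0231
grip_force: 0.0
```

```bash
python3 - <<'E'
from h import *
plan()
E
```

```text
at [ 0.4326 -0.3288  0.0687] 50.1 t 8.1 w 0.0231 F [0.3 0.4 0.1] q6 -0.09
```

Call:
jog_arm --pt "0 0 0 0 0 0 0" --pt "0 0 0 0 0 0 0" --pt "0 0 0 0 0 0 0" --pt "0 0 0 0 0 0 0" --pt "0 0 0 0 0 0 0"

```text
t: 8.5
eef_pos: [0.4322, -0.3284, 0.0687]
orientation: [-0.001, 0.906, 0.423, -0.0]
wrist_force: [-3.4, 1.8, 2.6]
gripper_width: 0.0135
grip_force: 3.0
```

Call:
jog_arm --pt "0 0 0 0 0 0.025 0" --pt "0 0 0 0 0 0.05 0" --pt "0 0 0 0 0 0.075 0" --pt "0 0 0 0 0 0.1 0" --pt "0 0 0 0 0 0.12 0"

```text
t: 8.92
eef_pos: [0.4325, -0.3287, 0.0686]
orientation: [-0.0, 0.97, 0.244, -0.0]
wrist_force: [-2.1, 0.5, 1.9]
gripper_width: 0.0127
grip_force: 30.0
```

Call:
jog_arm --pt "0 0 0 0 0 0.03 0" --pt "0 0 0 0 0 0.06 0" --pt "0 0 0 0 0 0.09 0" --pt "0 0 0 0 0 0.11 0" --pt "0 0 0 0 0 0.11 0"

```text
t: 9.33
eef_pos: [0.4326, -0.3291, 0.0687]
orientation: [0.0, 0.997, 0.074, 0.0]
wrist_force: [-1.4, -0.7, 1.0]
gripper_width: 0.0127
grip_force: 30.0
```

```bash
python3 - <<'E'
from h import *
plan()
d=shot('wrist'); dial(d)
d=shot('top'); dial(d)
E
```

```text
at [ 0.4326 -0.3291  0.0687] 8.5 t 9.3 w 0.0127 F [-1.4 -0.7  1. ] q6 0.63
dial axis [ 0.4331 -0.3293  0.0745]
bar 2068 [ 0.4408 -0.328 ] -171.49 ((433.4906005859375, -327.7791442871094), (46.378257751464844, 47.9907112121582), 58.19491195678711)
red 503 [ 0.4924 -0.3195  0.0349] ang 8.34
org 272 [ 0.4768 -0.3226  0.0392] ang 7.4
dial axis [ 0.4324 -0.3262  0.0743]
bar 0 [nan nan] 0.0 ((0.0, 0.0), (0.0, 0.0), 0.0)
red 11 [ 0.4925 -0.3193  0.0339] ang 8.54
org 2 [ 0.4843 -0.3199  0.0382] ang 9.18h.py:59: RuntimeWarning: Mean of empty slice.
  q,m=near(P,.431,-.3285,.04,.066,.08); u,s,v=np.linalg.svd(q[:,:2]-q[:,:2].mean(0));
  ret = um.true_divide(
h.py:60: RuntimeWarning: Mean of empty slice.
  rr=cv2.minAreaRect((q[:,:2]*1000).astype(np.float32)); print('bar',len(q),q[:,:2].mean(0).round(4),np.degrees(np.arctan2(*v[0][::-1])).round(2),rr)
```

Call:
jog_arm --pt "0 0 0 0 0 0 0.5" --pt "0 0 0 0 0 0 0.7" --pt "0 0 0 0 0 0 0.7" --pt "0 0 0 0 0 0 0.7" --pt "0 0 0 0 0 0 0.7"

```text
t: 9.85
eef_pos: [0.4328, -0.3288, 0.0688]
orientation: [0.0, 0.997, 0.076, 0.0]
wrist_force: [1.2, -0.3, -0.5]
gripper_width: 0.0417
grip_force: 0.0
```

Call:
jog_arm --pt "0 0 -0.03 0 0 0 0.7" --pt "0 0 -0.06 0 0 0 0.7" --pt "0 0 -0.1 0 0 0 1" --pt "0 0 -0.14 0 0 0 1" --pt "0 0 -0.14 0 0 0 1"

```text
t: 10.27
eef_pos: [0.4348, -0.3308, 0.1796]
orientation: [0.004, 0.997, 0.076, 0.003]
wrist_force: [1.3, -0.9, 0.7]
gripper_width: 0.0747
grip_force: 0.0
```

```bash
python3 - <<'E'
from h import *
plan()
d=shot('wrist'); dial(d);cv2.imwrite('pics/w2.png',d['image'])
P=cloud(shot('scene')); q,_=near(P,.627,-.123,.07,.035,.06);print('ring',mec(q),np.median(q[:,2]))
plan((.627,-.1232,.17,110),(.627,-.1232,.0405,110))
E
```

```text
at [ 0.4348 -0.3308  0.1796] 8.7 t 10.3 w 0.0747 F [ 1.3 -0.9  0.7] q6 0.63
dial axis [ 0.4323 -0.3295  0.0749]
bar 833 [ 0.4341 -0.3292] -170.96 ((432.6302490234375, -329.22662353515625), (55.11907958984375, 12.566667556762695), 8.891944885253906)
red 190 [ 0.4922 -0.3196  0.0348] ang 8.31
org 98 [ 0.4772 -0.3222  0.0389] ang 7.77
ring [ 0.6255 -0.1241  0.0315] 0.044621097323149006
at [ 0.4331 -0.3291  0.1749] 8.7 t 10.4 w 0.083 F [-0.2 -0.4  0.1] q6 0.63
   [0.099, -0.077, 0.002] -0.188 rows 5.0
   [0.125, -0.009, 0.002] -0.188 rows 5.0
   [0.109, 0.062, 0.002] -0.188 rows 5.0
   [0.001, 0.001, 0.173] 0.001 rows 4.0
```

View pics/w2.png

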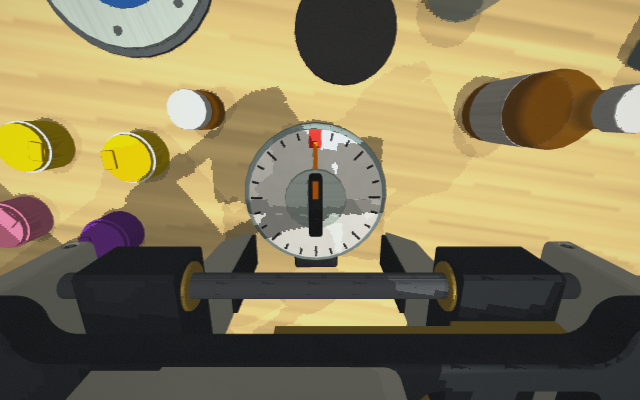

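The wrist view shows the pointer on the red mark at (315,138), so the dial reads zero. Now going back for the ring.

Call:
jog_arm --pt "0.099 -0.077 0.002 0 0 -0.188 1" --pt "0.099 -0.077 0.002 0 0 -0.188 1" --pt "0.099 -0.077 0.002 0 0 -0.188 1" --pt "0.099 -0.077 0.002 0 0 -0.188 1" --pt "0.099 -0.077 0.002 0 0 -0.188 1"

```text
t: 10.78
eef_pos: [0.4973, -0.2588, 0.1703]
orientation: [-0.001, 0.93, 0.367, -0.001]
wrist_force: [-0.5, -0.1, -0.4]
gripper_width: 0.092
grip_force: 0.0
```

Call:
jog_arm --pt "0.125 -0.009 0.002 0 0 -0.188 1" --pt "0.125 -0.009 0.002 0 0 -0.188 1" --pt "0.125 -0.009 0.002 0 0 -0.188 1" --pt "0.125 -0.009 0.002 0 0 -0.188 1" --pt "0.125 -0.009 0.002 0 0 -0.188 1"

```text
t: 11.2
eef_pos: [0.5618, -0.1906, 0.1685]
orientation: [-0.002, 0.783, 0.621, -0.001]
wrist_force: [-1.2, 0.6, 0.8]
gripper_width: 0.0918
grip_force: 0.0
```

Call:
jog_arm --pt "0.109 0.062 0.002 0 0 -0.188 1" --pt "0.109 0.062 0.002 0 0 -0.188 1" --pt "0.109 0.062 0.002 0 0 -0.188 1" --pt "0.109 0.062 0.002 0 0 -0.188 1" --pt "0.109 0.062 0.002 0 0 -0.188 1"

```text
t: 11.62
eef_pos: [0.6261, -0.1222, 0.1667]
orientation: [-0.002, 0.569, 0.823, -0.001]
wrist_force: [0.0, -0.1, -0.4]
gripper_width: 0.0919
grip_force: 0.0
```

```bash
python3 - <<'E'
from h import *
d=shot('wrist');P=cloud(d);h=hsv(d)
q,_=near(P,.627,-.1232,.07,.035,.06); print('ring',len(q),mec(q),np.median(q[:,2]))
q,m=near(P,.5955,-.334,.065,.0035,.01); m&=h[...,2]<60; print('pad',m.sum(),mec(P[m]))
c=mec(q) if len(q) else 0
q,_=near(P,.627,-.1232,.07,.035,.06);c=mec(q)
plan((c[0],c[1],.17,110),(c[0],c[1],.0405,110))
d=shot('top');P=cloud(d);h=hsv(d)
q,m=near(P,.5955,-.334,.065,.002,.01); m&=h[...,2]<60; print('pad',m.sum(),mec(P[m]))
E
```

```text
ring 2097 [ 0.627  -0.1233  0.0299] 0.04631706795948093
pad 1829 [ 0.5982 -0.3266  0.045 ]
at [ 0.6258 -0.1227  0.1669] 110.9 t 11.7 w 0.0917 F [-0.5  0.   0.8] q6 -0.68
   [-0.001, 0.001, -0.004] 0.005 rows 1.0
   [-0.0, 0.0, 0.172] -0.0 rows 4.0
pad 833 [ 0.5954 -0.3342  0.0471]
```

Call:
jog_arm --pt "0 0.002 0.05 0 0 0.005 1" --pt "0 0.002 0.1 0 0 0.005 1" --pt "0 0.002 0.14 0 0 0.005 1" --pt "0 0.002 0.16 0 0 0.005 1" --pt "0 0.002 0.168 0 0 0.005 1"

```text
t: 12.13
eef_pos: [0.6251, -0.1227, 0.0388]
orientation: [-0.004, 0.58, 0.815, -0.001]
wrist_force: [-0.3, 0.4, 1.2]
gripper_width: 0.0917
grip_force: 0.0
```

Call:
jog_arm --pt "0 0 0 0 0 0 1" --pt "0 0 0 0 0 0 0" --pt "0 0 0 0 0 0 0" --pt "0 0 0 0 0 0 0" --pt "0 0 0 0 0 0 0"

```text
t: 12.55
eef_pos: [0.6284, -0.1234, 0.0446]
orientation: [0.001, 0.579, 0.815, 0.0]
wrist_force: [0.7, -0.2, 1.0]
gripper_width: 0.0696
grip_force: 0.0
```

Call:
jog_arm --pt "0 0 0 0 0 0 0" --pt "0 0 0 0 0 0 0" --pt "0 0 -0.02 0 0 0 0" --pt "0 0 -0.05 0 0 0 0" --pt "0 0 -0.08 0 0 0 0"

```text
t: 12.97
eef_pos: [0.6269, -0.1228, 0.1026]
orientation: [-0.001, 0.579, 0.816, -0.0]
wrist_force: [1.0, 0.0, -2.9]
gripper_width: 0.0595
grip_force: 30.0
```

```bash
python3 - <<'E'
from h import *
plan((.597,-.335,.1,110),(.597,-.335,.0345,110))
E
```

```text
at [ 0.6269 -0.1228  0.1026] 109.3 t 13.0 w 0.0595 F [ 1.   0.  -2.9] q6 -0.65
   [-0.127, -0.065, 0.002] -0.002 rows 3.0
   [-0.127, -0.066, 0.002] -0.002 rows 3.0
   [0.001, -0.001, 0.087] -0.0 rows 2.0
```

Call:
jog_arm --pt "-0.03 -0.015 0 0 0 -0.002 0" --pt "-0.06 -0.03 0 0 0 -0.002 0" --pt "-0.09 -0.046 0 0 0 -0.002 0" --pt "-0.12 -0.062 0 0 0 -0.002 0" --pt "-0.15 -0.077 0 0 0 -0.002 0"

```text
t: 13.38
eef_pos: [0.6098, -0.2493, 0.1027]
orientation: [-0.001, 0.576, 0.817, -0.0]
wrist_force: [0.5, -0.6, -3.7]
gripper_width: 0.0592
grip_force: 30.0
```

Call:
jog_arm --pt "-0.03 -0.015 0 0 0 0 0" --pt "-0.06 -0.03 0 0 0 0 0" --pt "-0.09 -0.046 0 0 0 0 0" --pt "-0.104 -0.054 0 0 0 0 0" --pt "-0.104 -0.054 0 0 0 0 0"

```text
t: 13.8
eef_pos: [0.5974, -0.3383, 0.1025]
orientation: [-0.0, 0.577, 0.816, -0.0]
wrist_force: [-0.3, -0.0, -3.6]
gripper_width: 0.0596
grip_force: 30.0
```

```bash
python3 - <<'E'
from h import *
plan()
d=shot('scene');P=cloud(d)
q,_=near(P,.597,-.335,.05,.03,.2);print('low',np.sort(q[:,2])[[0,5,20,50]])
plan((.597,-.335,.1,110),(.597,-.335,.037,110))
E
```

```text
at [ 0.5974 -0.3383  0.1025] 109.5 t 13.8 w 0.0596 F [-0.3 -0.  -3.6] q6 -0.97
low [0.06962453 0.0709126  0.07331645 0.0766258 ]
at [ 0.5978 -0.3363  0.1025] 109.5 t 13.8 w 0.0596 F [ 0.6  1.2 -2.6] q6 -0.96
   [0.002, -0.0, 0.003] -0.003 rows 1.0
   [0.0, -0.0, 0.084] 0.0 rows 2.0
```

Call:
jog_arm --pt "0.001 0 0.03 0 0 0 0" --pt "0.001 0 0.055 0 0 0 0" --pt "0.001 0 0.075 0 0 0 0" --pt "0.001 0 0.083 0 0 0 0" --pt "0.001 0 0.085 0 0 0 0"

```text
t: 14.27
eef_pos: [0.5981, -0.3328, 0.0385]
orientation: [-0.001, 0.576, 0.818, 0.0]
wrist_force: [0.5, 1.1, -2.3]
gripper_width: 0.0597
grip_force: 30.0
```

Call:
jog_arm --pt "0 0 0.001 0 0 0 0" --pt "0 0 0.001 0 0 0 0" --pt "0 0 0.001 0 0 0 1" --pt "0 0 0.001 0 0 0 1" --pt "0 0 0.001 0 0 0 1"

```text
t: 14.68
eef_pos: [0.5988, -0.3353, 0.0399]
orientation: [0.001, 0.576, 0.817, -0.0]
wrist_force: [-0.0, -0.4, -0.1]
gripper_width: 0.075
grip_force: 0.0
```

Call:
jog_arm --pt "0 0 0 0 0 0 1" --pt "0 0 -0.03 0 0 0 1" --pt "0 0 -0.08 0 0 0 1" --pt "0 0 -0.13 0 0 0 1" --pt "0 0 -0.18 0 0 0 1"

```text
t: 15.1
eef_pos: [0.598, -0.3348, 0.1754]
orientation: [-0.0, 0.576, 0.817, -0.0]
wrist_force: [1.6, -1.1, 0.7]
gripper_width: 0.0918
grip_force: 0.0
```

```bash
cat >> h.py <<'E'
def survey(cam='top'):
    d=shot(cam);P=cloud(d);h=hsv(d);m=((P[...,2]>.028)&(P[...,2]<.047)&(P[...,0]>.3)&(P[...,0]<.8)&(abs(P[...,1])<.58)).astype(np.uint8)
    n,l,s,cc=cv2.connectedComponentsWithStats(m)
    for i in range(1,n):
        if 110<s[i,4]<400 and mec(P[l==i])[2]<.035: print(cc[i].round(),'hsv',np.median(h[l==i],0),mec(P[l==i]),np.median(P[l==i][:,2]).round(3))
    return d
E
python3 - <<'E'
from h import *
d=shot('wrist');P=cloud(d);h=hsv(d)
q,_=near(P,.597,-.336,.07,.033,.055); print('ring',len(q),mec(q),np.median(q[:,2]))
q,m=near(P,.5955,-.334,.065,.0035,.01); m&=h[...,2]<60; print('pad',m.sum(),mec(P[m]))
survey()
dial(d)
E
```

```text
ring 1822 [ 0.5996 -0.3342  0.03  ] 0.04040409201802578
pad 3730 [ 0.5956 -0.3344  0.0498]
[414. 179.] hsv [15. 20. 61.] [ 0.6008 -0.3294  0.0292] 0.039
[226. 229.] hsv [ 28.  240.5 180. ] [0.4572 0.183  0.0254] 0.035
[347. 237.] hsv [ 24. 231. 117.] [ 0.4435 -0.1392  0.0254] 0.036
[191. 247.] hsv [21. 12. 42.] [0.4088 0.2739 0.0255] 0.035
[158. 250.] hsv [ 27. 241. 179.] [0.398  0.357  0.0255] 0.035
dial axis [ 0.4321 -0.329   0.0751]
bar 1158 [ 0.4339 -0.3281] 8.72 ((432.5718688964844, -329.1013488769531), (55.92350387573242, 13.352444648742676), 8.705411911010742)
red 203 [ 0.4922 -0.3195  0.0349] ang 8.32
org 127 [ 0.4765 -0.3222  0.0396] ang 7.91
```

Ring is back flat on its pad at 4 mm from centre, and the dial still reads zero. Next come the caps, starting with the yellow one at (347,237).

```bash
python3 - <<'E'
from h import *
plan((.4435,-.139,.15,95),(.4435,-.139,.024,95),(.4435,-.139,.12,95),(.645,.082,.12,95),(.645,.082,.031,95),(.645,.082,.12,95),(.4393,-.0382,.15,95))
E
```

```text
at [ 0.6011 -0.3369  0.1825] 109.6 t 15.2 w 0.0919 F [ 0.3 -0.3  0.6] q6 -0.96
   [0.16, -0.055, 0.022] 0.041 rows 4.0
   [0.151, -0.075, 0.022] 0.041 rows 4.0
   [-0.0, 0.001, 0.167] -0.001 rows 4.0
   [-0.0, -0.0, -0.128] 0.0 rows 3.0
   [0.135, 0.147, 0.0] 0.0 rows 4.0
   [0.135, 0.147, 0.0] 0.0 rows 4.0
   [-0.0, -0.001, 0.119] 0.0 rows 3.0
   [-0.0, 0.0, -0.119] 0.0 rows 3.0
   [-0.068, -0.143, -0.02] 0.0 rows 3.0
   [-0.068, -0.143, -0.02] 0.0 rows 3.0
```

Call:
jog_arm --pt "0.16 -0.055 0.022 0 0 0.041 0.85" --pt "0.16 -0.055 0.022 0 0 0.041 0.85" --pt "0.16 -0.055 0.022 0 0 0.041 0.85" --pt "0.16 -0.055 0.022 0 0 0.041 0.85" --pt "0.16 -0.055 0.022 0 0 0.041 0.85"

```text
t: 15.62
eef_pos: [0.5172, -0.2335, 0.1569]
orientation: [-0.001, 0.627, 0.779, -0.0]
wrist_force: [0.9, -0.9, -0.1]
gripper_width: 0.0783
grip_force: 0.0
```

Call:
jog_arm --pt "0.151 -0.075 0.022 0 0 0.041 0.85" --pt "0.151 -0.075 0.022 0 0 0.041 0.85" --pt "0.151 -0.075 0.022 0 0 0.041 0.85" --pt "0.151 -0.075 0.022 0 0 0.041 0.85" --pt "0.151 -0.075 0.022 0 0 0.041 0.85"

```text
t: 16.03
eef_pos: [0.44, -0.1364, 0.1411]
orientation: [0.0, 0.676, 0.737, 0.0]
wrist_force: [0.4, -0.5, -0.4]
gripper_width: 0.078
grip_force: 0.0
```

```bash
cat >> h.py <<'E'
def caps(cam):
    d=shot(cam);P=cloud(d);h=hsv(d);H,S,V=[h[...,i].astype(int) for i in range(3)]
    for n,k in (('yel',(H>20)&(H<35)&(S>140)&(V>60)),('blk',(V<75)&(S<90))):
        m=(k&(P[...,2]>.03)&(P[...,2]<.05)&(P[...,0]>.3)&(P[...,0]<.8)&(abs(P[...,1])<.55)).astype(np.uint8)
        c,l,s,cc=cv2.connectedComponentsWithStats(m)
        for i in range(1,c):
            r=mec(P[l==i]) 
            if s[i,4]>80 and .017<r[2]<.03: print(cam,n,cc[i].round(),s[i,4],r)
    return d
E
python3 - <<'E'
from h import *
caps('wrist');
plan((.4435,-.139,.15,95),(.4435,-.139,.024,95))
E
```

```text
wrist yel [327.  88.] 2793 [ 0.439  -0.0385  0.0235]
wrist yel [322. 208.] 1998 [ 0.4442 -0.1396  0.0236]
at [ 0.4416 -0.1378  0.1416] 94.9 t 16.1 w 0.0782 F [ 0.6 -1.1 -0.6] q6 -0.55
   [-0.002, 0.002, -0.011] -0.0 rows 1.0
   [0.0, 0.0, 0.168] -0.0 rows 4.0
```

Call:
jog_arm --pt "-0.002 0.003 0.05 0 0 0 0.85" --pt "-0.002 0.003 0.1 0 0 0 0.85" --pt "-0.002 0.003 0.14 0 0 0 0.85" --pt "-0.002 0.003 0.156 0 0 0 0.85" --pt "-0.002 0.003 0.156 0 0 0 0.85"

```text
t: 16.5
eef_pos: [0.4433, -0.1397, 0.0213]
orientation: [-0.001, 0.677, 0.736, -0.0]
wrist_force: [-0.4, -0.2, -0.5]
gripper_width: 0.078
grip_force: 0.0
```

Call:
jog_arm --pt "0 0 0 0 0 0 0" --pt "0 0 0 0 0 0 0" --pt "0 0 0 0 0 0 0" --pt "0 0 0 0 0 0 0" --pt "0 0 0 0 0 0 0"

```text
t: 16.92
eef_pos: [0.4431, -0.1387, 0.0246]
orientation: [0.001, 0.676, 0.737, 0.0]
wrist_force: [2.3, -0.2, 3.7]
gripper_width: 0.0491
grip_force: 29.9
```

Call:
jog_arm --pt "0 0 0 0 0 0 0" --pt "0 0 -0.04 0 0 0 0" --pt "0 0 -0.09 0 0 0 0" --pt "0 0 -0.128 0 0 0 0" --pt "0 0 -0.128 0 0 0 0"

```text
t: 17.33
eef_pos: [0.4451, -0.1395, 0.1249]
orientation: [0.005, 0.676, 0.737, 0.001]
wrist_force: [1.2, 0.4, -0.4]
gripper_width: 0.0495
grip_force: 30.0
```

Call:
jog_arm --pt "0.03 0.033 0 0 0 0 0" --pt "0.06 0.066 0 0 0 0 0" --pt "0.09 0.099 0 0 0 0 0" --pt "0.12 0.132 0 0 0 0 0" --pt "0.15 0.16 0 0 0 0 0"

```text
t: 17.75
eef_pos: [0.5534, -0.0145, 0.1194]
orientation: [0.0, 0.676, 0.737, 0.0]
wrist_force: [0.9, -0.3, -0.2]
gripper_width: 0.0494
grip_force: 30.0
```

Call:
jog_arm --pt "0.03 0.033 0 0 0 0 0" --pt "0.06 0.066 0 0 0 0 0" --pt "0.09 0.1 0 0 0 0 0" --pt "0.12 0.132 0 0 0 0 0" --pt "0.12 0.132 0 0 0 0 0"

```text
t: 18.17
eef_pos: [0.6459, 0.0868, 0.1188]
orientation: [0.0, 0.675, 0.738, 0.001]
wrist_force: [-1.4, 0.0, -0.4]
gripper_width: 0.0492
grip_force: 30.0
```

```bash
python3 - <<'E'
from h import *
d=shot('scene');P=cloud(d);h=hsv(d)
plan((.645,.082,.12,95),(.645,.082,.031,95))
p=pose()[0];q,m=near(P,p[0],p[1],.05,.06,.2);m&=(h[...,0]>20)&(h[...,0]<35)&(h[...,1]>130);print(m.sum(),np.sort(P[m][:,2])[[0,5,20]])
E
```

```text
at [0.6442 0.0847 0.1184] 95.1 t 18.2 w 0.0493 F [-0.9  0.3 -0.2] q6 -0.08
   [-0.004, 0.001, -0.002] 0.0 rows 1.0
   [0.0, -0.0, 0.119] 0.0 rows 3.0
255 [0.09972519 0.10334603 0.10710325]
```

Call:
jog_arm --pt "-0.003 0.001 0.05 0 0 0 0" --pt "-0.003 0.001 0.09 0 0 0 0" --pt "-0.003 0.001 0.11 0 0 0 0" --pt "-0.003 0.001 0.117 0 0 0 0" --pt "-0.003 0.001 0.118 0 0 0 0"

```text
t: 18.63
eef_pos: [0.6426, 0.0793, 0.03]
orientation: [-0.001, 0.677, 0.736, -0.001]
wrist_force: [0.7, 0.1, 0.2]
gripper_width: 0.0495
grip_force: 30.0
```

Call:
jog_arm --pt "0 0 0 0 0 0 0" --pt "0 0 0 0 0 0 0.7" --pt "0 0 0 0 0 0 0.7" --pt "0 0 0 0 0 0 0.7" --pt "0 0 0 0 0 0 0.7"

```text
t: 19.05
eef_pos: [0.6446, 0.0799, 0.0318]
orientation: [0.0, 0.676, 0.737, 0.0]
wrist_force: [-0.3, 0.4, 0.2]
gripper_width: 0.064
grip_force: 0.0
```

Call:
jog_arm --pt "0 0 -0.04 0 0 0 0.7" --pt "0 0 -0.09 0 0 0 0.7" --pt "0 0 -0.14 0 0 0 0.85" --pt "0 0 -0.155 0 0 0 0.85" --pt "0 0 -0.155 0 0 0 0.85"

```text
t: 19.47
eef_pos: [0.6465, 0.0801, 0.1524]
orientation: [0.003, 0.676, 0.737, 0.003]
wrist_force: [0.3, -0.5, 0.2]
gripper_width: 0.0766
grip_force: 0.0
```

Call:
jog_arm --pt "-0.068 -0.143 0 0 0 0 0.85" --pt "-0.068 -0.143 0 0 0 0 0.85" --pt "-0.068 -0.143 0 0 0 0 0.85" --pt "-0.068 -0.143 0 0 0 0 0.85" --pt "-0.068 -0.143 0 0 0 0 0.85"

```text
t: 19.88
eef_pos: [0.5399, 0.0194, 0.1466]
orientation: [-0.001, 0.677, 0.736, -0.001]
wrist_force: [1.1, 0.4, 0.1]
gripper_width: 0.0782
grip_force: 0.0
```

Call:
jog_arm --pt "-0.068 -0.143 0 0 0 0 0.85" --pt "-0.068 -0.143 0 0 0 0 0.85" --pt "-0.068 -0.143 0 0 0 0 0.85" --pt "-0.068 -0.143 0 0 0 0 0.85" --pt "-0.068 -0.143 0 0 0 0 0.85"

```text
t: 20.3
eef_pos: [0.4393, -0.0404, 0.1474]
orientation: [0.0, 0.677, 0.736, 0.0]
wrist_force: [1.0, 0.7, 1.6]
gripper_width: 0.0784
grip_force: 0.0
```

```bash
python3 - <<'E'
from h import *
caps('wrist');caps('top')
plan((.4392,-.0383,.15,95),(.4392,-.0383,.0245,95),(.4392,-.0383,.12,95),(.639,.148,.12,95))
E
```

```text
wrist yel [584.  83.] 3051 [0.6453 0.0783 0.0241]
wrist yel [550.  87.] 116 [0.6322 0.0758 0.0208]
wrist yel [318. 200.] 1933 [ 0.4391 -0.0383  0.0235]
top yel [268. 161.] 215 [0.646  0.0778 0.0232]
top yel [226. 229.] 229 [0.4577 0.1824 0.0234]
top yel [158. 250.] 248 [0.3993 0.3587 0.0239]
top blk [191. 246.] 239 [0.4103 0.2714 0.023 ]
at [ 0.4409 -0.0399  0.1476] 94.9 t 20.4 w 0.0784 F [0.6 0.3 0. ] q6 -0.35
   [0.002, -0.002, -0.003] -0.001 rows 1.0
   [0.0, -0.0, 0.167] 0.0 rows 4.0
   [0.0, -0.0, -0.127] 0.0 rows 3.0
   [0.112, 0.144, -0.0] 0.0 rows 4.0
   [0.112, 0.144, -0.0] 0.0 rows 4.0
```

Call:
jog_arm --pt "0.002 -0.002 0.05 0 0 0 0.85" --pt "0.002 -0.002 0.1 0 0 0 0.85" --pt "0.002 -0.002 0.14 0 0 0 0.85" --pt "0.002 -0.002 0.16 0 0 0 0.85" --pt "0.002 -0.002 0.164 0 0 0 0.85"

```text
t: 20.82
eef_pos: [0.4373, -0.0376, 0.0214]
orientation: [-0.002, 0.676, 0.737, -0.001]
wrist_force: [-0.6, -0.9, 0.2]
gripper_width: 0.078
grip_force: 0.0
```

Call:
jog_arm --pt "0 0 0 0 0 0 0.85" --pt "0 0 0 0 0 0 0" --pt "0 0 0 0 0 0 0" --pt "0 0 0 0 0 0 0" --pt "0 0 0 0 0 0 0"

```text
t: 21.23
eef_pos: [0.4384, -0.0387, 0.0254]
orientation: [0.001, 0.676, 0.737, 0.001]
wrist_force: [1.3, -0.1, -0.1]
gripper_width: 0.0558
grip_force: 0.0
```

Call:
jog_arm --pt "0 0 0 0 0 0 0" --pt "0 0 -0.04 0 0 0 0" --pt "0 0 -0.09 0 0 0 0" --pt "0 0 -0.127 0 0 0 0" --pt "0 0 -0.127 0 0 0 0"

```text
t: 21.65
eef_pos: [0.4405, -0.0393, 0.1247]
orientation: [0.004, 0.676, 0.737, 0.002]
wrist_force: [1.5, -0.2, 0.3]
gripper_width: 0.0497
grip_force: 30.0
```

Call:
jog_arm --pt "0.03 0.038 0 0 0 0 0" --pt "0.06 0.077 0 0 0 0 0" --pt "0.09 0.115 0 0 0 0 0" --pt "0.112 0.144 0 0 0 0 0" --pt "0.112 0.144 0 0 0 0 0"

```text
t: 22.07
eef_pos: [0.5413, 0.0572, 0.1196]
orientation: [0.001, 0.675, 0.737, 0.002]
wrist_force: [-1.4, -0.2, -0.2]
gripper_width: 0.0491
grip_force: 30.0
```

Call:
jog_arm --pt "0.03 0.038 0 0 0 0 0" --pt "0.06 0.077 0 0 0 0 0" --pt "0.09 0.115 0 0 0 0 0" --pt "0.112 0.144 0 0 0 0 0" --pt "0.112 0.144 0 0 0 0 0"

```text
t: 22.48
eef_pos: [0.6408, 0.1502, 0.1188]
orientation: [0.0, 0.675, 0.737, 0.001]
wrist_force: [-0.9, -0.2, -0.8]
gripper_width: 0.0495
grip_force: 30.0
```

```bash
python3 - <<'E'
from h import *
plan((.639,.148,.12,95),(.639,.148,.030,95),(.639,.148,.147,95),(.4575,.1827,.147,95))
d=shot('scene');P=cloud(d);h=hsv(d)
p=pose()[0];q,m=near(P,p[0],p[1],.05,.06,.2);m&=(h[...,0]>20)&(h[...,0]<35)&(h[...,1]>130);print(m.sum(),np.sort(P[m][:,2])[[0,5,20]])
E
```

```text
at [0.6408 0.1502 0.1188] 95.0 t 22.5 w 0.0495 F [-0.9 -0.2 -0.8] q6 0.03
   [-0.003, -0.003, -0.002] 0.0 rows 1.0
   [0.0, 0.0, 0.12] 0.0 rows 3.0
   [0.0, 0.0, -0.156] 0.0 rows 3.0
   [0.068, -0.237, 0.0] 0.0 rows 5.0
233 [0.09971311 0.10170184 0.10562903]
```

Call:
jog_arm --pt "-0.003 -0.002 0.05 0 0 0 0" --pt "-0.003 -0.002 0.09 0 0 0 0" --pt "-0.003 -0.002 0.11 0 0 0 0" --pt "-0.003 -0.002 0.117 0 0 0 0" --pt "-0.003 -0.002 0.118 0 0 0 0"

```text
t: 22.95
eef_pos: [0.6351, 0.1435, 0.0302]
orientation: [-0.001, 0.677, 0.736, -0.002]
wrist_force: [1.0, 0.5, -0.1]
gripper_width: 0.0492
grip_force: 30.0
```

Call:
jog_arm --pt "0 0 0 0 0 0 0" --pt "0 0 0 0 0 0 0.7" --pt "0 0 0 0 0 0 0.7" --pt "0 0 0 0 0 0 0.7" --pt "0 0 0 0 0 0 0.7"

```text
t: 23.37
eef_pos: [0.6374, 0.1448, 0.0317]
orientation: [0.0, 0.676, 0.737, 0.0]
wrist_force: [-0.4, -0.4, 0.2]
gripper_width: 0.0637
grip_force: 0.0
```

Call:
jog_arm --pt "0 0 -0.04 0 0 0 0.7" --pt "0 0 -0.09 0 0 0 0.7" --pt "0 0 -0.14 0 0 0 0.85" --pt "0 0 -0.155 0 0 0 0.85" --pt "0 0 -0.155 0 0 0 0.85"

```text
t: 23.78
eef_pos: [0.6394, 0.1452, 0.1524]
orientation: [0.003, 0.676, 0.737, 0.003]
wrist_force: [0.5, -0.6, 0.3]
gripper_width: 0.077
grip_force: 0.0
```

Call:
jog_arm --pt "0.068 -0.237 0 0 0 0 0.85" --pt "0.068 -0.237 0 0 0 0 0.85" --pt "0.068 -0.237 0 0 0 0 0.85" --pt "0.068 -0.237 0 0 0 0 0.85" --pt "0.068 -0.237 0 0 0 0 0.85"

```text
t: 24.2
eef_pos: [0.4497, 0.1808, 0.1457]
orientation: [-0.002, 0.676, 0.737, -0.003]
wrist_force: [0.2, -0.4, -0.3]
gripper_width: 0.0778
grip_force: 0.0
```

```bash
python3 - <<'E'
from h import *
caps('wrist');caps('top')
plan((.4575,.1827,.15,95),(.4575,.1827,.0245,95),(.4575,.1827,.12,95),(.632,.217,.12,95))
E
```

```text
wrist yel [327. 202.] 1970 [0.4572 0.1822 0.024 ]
wrist yel [516. 242.] 405 [0.6383 0.1533 0.0214]
wrist blk [536.   3.] 387 [0.5909 0.3524 0.0233]
wrist blk [282. 105.] 1156 [0.4095 0.2714 0.0238]
top yel [268. 161.] 214 [0.6463 0.0781 0.0232]
top yel [244. 163.] 215 [0.6379 0.1436 0.0234]
top yel [227. 229.] 193 [0.4576 0.1814 0.0226]
top yel [159. 253.] 123 [0.3984 0.3586 0.0238]
at [0.4518 0.181  0.1465] 95.0 t 24.3 w 0.0779 F [ 0.4 -0.9  0.6] q6 0.14
   [0.002, 0.008, -0.005] 0.0 rows 1.0
   [-0.0, -0.0, 0.168] 0.0 rows 4.0
   [-0.0, -0.0, -0.128] 0.0 rows 3.0
   [0.025, 0.236, 0.0] 0.0 rows 5.0
```

Call:
jog_arm --pt "0.002 0.005 0.05 0 0 0 0.85" --pt "0.002 0.005 0.1 0 0 0 0.85" --pt "0.002 0.005 0.14 0 0 0 0.85" --pt "0.002 0.005 0.16 0 0 0 0.85" --pt "0.002 0.005 0.163 0 0 0 0.85"

```text
t: 24.72
eef_pos: [0.4579, 0.1815, 0.0213]
orientation: [-0.002, 0.676, 0.736, -0.003]
wrist_force: [-0.9, -0.4, 0.8]
gripper_width: 0.0781
grip_force: 0.0
```

Call:
jog_arm --pt "0 0 0 0 0 0 0.85" --pt "0 0 0 0 0 0 0" --pt "0 0 0 0 0 0 0" --pt "0 0 0 0 0 0 0" --pt "0 0 0 0 0 0 0"

```text
t: 25.13
eef_pos: [0.4601, 0.1825, 0.0262]
orientation: [0.001, 0.676, 0.737, 0.001]
wrist_force: [-0.2, 0.7, 0.6]
gripper_width: 0.0556
grip_force: 0.0
```

Call:
jog_arm --pt "0 0 0 0 0 0 0" --pt "0 0 0 0 0 0 0" --pt "0 0 -0.05 0 0 0 0" --pt "0 0 -0.1 0 0 0 0" --pt "0 0 -0.128 0 0 0 0"

```text
t: 25.55
eef_pos: [0.4603, 0.1826, 0.1242]
orientation: [0.001, 0.676, 0.737, 0.001]
wrist_force: [0.4, 0.6, -0.9]
gripper_width: 0.0496
grip_force: 30.0
```

Call:
jog_arm --pt "0.005 0.05 0 0 0 0 0" --pt "0.01 0.1 0 0 0 0 0" --pt "0.015 0.15 0 0 0 0 0" --pt "0.02 0.2 0 0 0 0 0" --pt "0.02 0.233 0 0 0 0 0"

```text
t: 25.97
eef_pos: [0.6349, 0.2128, 0.1213]
orientation: [0.001, 0.676, 0.737, 0.001]
wrist_force: [0.1, -0.9, 0.8]
gripper_width: 0.0492
grip_force: 30.0
```

```bash
python3 - <<'E'
from h import *
d=shot('scene');P=cloud(d);h=hsv(d)
p=pose()[0];q,m=near(P,p[0],p[1],.05,.06,.2);m&=(h[...,0]>20)&(h[...,0]<35)&(h[...,1]>130);print(m.sum(),np.sort(P[m][:,2])[[0,5,20]])
plan((.633,.213,.12,95),(.633,.213,.030,95),(.633,.213,.147,95),(.4095,.272,.147,95))
E
```

```text
253 [0.09654745 0.09970439 0.10468557]
at [0.6381 0.2123 0.1209] 94.8 t 26.0 w 0.0494 F [-0.6 -1.7 -1. ] q6 0.12
   [0.001, -0.007, 0.001] -0.001 rows 1.0
   [0.0, 0.0, 0.12] 0.0 rows 3.0
   [0.0, 0.0, -0.156] 0.0 rows 3.0
   [0.052, -0.145, 0.0] 0.0 rows 3.0
   [0.052, -0.145, 0.0] 0.0 rows 3.0
```

Call:
jog_arm --pt "0.002 -0.007 0.05 0 0 0 0" --pt "0.002 -0.007 0.09 0 0 0 0" --pt "0.002 -0.007 0.11 0 0 0 0" --pt "0.002 -0.007 0.118 0 0 0 0" --pt "0.002 -0.007 0.119 0 0 0 0"

```text
t: 26.43
eef_pos: [0.6257, 0.213, 0.031]
orientation: [-0.001, 0.676, 0.737, -0.001]
wrist_force: [-0.2, 0.0, -0.3]
gripper_width: 0.0495
grip_force: 30.0
```

Call:
jog_arm --pt "0 0 0 0 0 0 0" --pt "0 0 0 0 0 0 0.7" --pt "0 0 0 0 0 0 0.7" --pt "0 0 0 0 0 0 0.7" --pt "0 0 0 0 0 0 0.7"

```text
t: 26.85
eef_pos: [0.6272, 0.2133, 0.0325]
orientation: [0.0, 0.676, 0.737, 0.0]
wrist_force: [-0.5, -0.1, 0.1]
gripper_width: 0.0639
grip_force: 0.0
```

Call:
jog_arm --pt "0 0 -0.04 0 0 0 0.7" --pt "0 0 -0.09 0 0 0 0.7" --pt "0 0 -0.14 0 0 0 0.85" --pt "0 0 -0.155 0 0 0 0.85" --pt "0 0 -0.155 0 0 0 0.85"

```text
t: 27.27
eef_pos: [0.6291, 0.2138, 0.1533]
orientation: [0.003, 0.676, 0.737, 0.004]
wrist_force: [1.3, 1.2, -0.5]
gripper_width: 0.0765
grip_force: 0.0
```

Call:
jog_arm --pt "0.052 -0.145 0 0 0 0 0.85" --pt "0.052 -0.145 0 0 0 0 0.85" --pt "0.052 -0.145 0 0 0 0 0.85" --pt "0.052 -0.145 0 0 0 0 0.85" --pt "0.052 -0.145 0 0 0 0 0.85"

```text
t: 27.68
eef_pos: [0.5134, 0.2432, 0.1474]
orientation: [-0.0, 0.676, 0.737, -0.001]
wrist_force: [0.4, 0.7, 0.5]
gripper_width: 0.0781
grip_force: 0.0
```

Call:
jog_arm --pt "0.052 -0.145 0 0 0 0 0.85" --pt "0.052 -0.145 0 0 0 0 0.85" --pt "0.052 -0.145 0 0 0 0 0.85" --pt "0.052 -0.145 0 0 0 0 0.85" --pt "0.052 -0.145 0 0 0 0 0.85"

```text
t: 28.1
eef_pos: [0.4035, 0.2727, 0.148]
orientation: [0.0, 0.676, 0.737, 0.0]
wrist_force: [0.2, -0.5, 0.4]
gripper_width: 0.0781
grip_force: 0.0
```

```bash
python3 - <<'E'
from h import *
caps('wrist');caps('top')
plan((.4095,.272,.15,95),(.4095,.272,.0245,95),(.4095,.272,.147,95),(.548,.4235,.147,95))
E
```

```text
wrist yel [321. 104.] 2522 [0.3986 0.3581 0.0234]
wrist blk [324. 200.] 2108 [0.4095 0.2741 0.0254]
top yel [268. 161.] 214 [0.6462 0.0785 0.0233]
top yel [244. 163.] 215 [0.6387 0.1444 0.0234]
top yel [218. 166.] 217 [0.629  0.2127 0.0232]
top blk [191. 247.] 258 [0.4098 0.2726 0.0244]
at [0.4052 0.2724 0.1481] 94.9 t 28.2 w 0.0783 F [-0.4 -0.2  0.6] q6 0.35
   [-0.001, 0.006, -0.003] -0.001 rows 1.0
   [-0.0, -0.0, 0.168] 0.0 rows 4.0
   [-0.0, -0.0, -0.164] 0.0 rows 3.0
   [0.092, 0.101, 0.0] 0.0 rows 3.0
   [0.092, 0.101, 0.0] 0.0 rows 3.0
```

Three yellow caps are in the tray. Next is the black cap.

Call:
jog_arm --pt "0 0.004 0.05 0 0 0 0.85" --pt "0 0.004 0.1 0 0 0 0.85" --pt "0 0.004 0.14 0 0 0 0.85" --pt "0 0.004 0.16 0 0 0 0.85" --pt "0 0.004 0.164 0 0 0 0.85"

```text
t: 28.62
eef_pos: [0.4064, 0.2713, 0.0218]
orientation: [-0.001, 0.677, 0.736, -0.002]
wrist_force: [-0.1, -1.1, 0.6]
gripper_width: 0.078
grip_force: 0.0
```

Call:
jog_arm --pt "0 0 0 0 0 0 0.85" --pt "0 0 0 0 0 0 0" --pt "0 0 0 0 0 0 0" --pt "0 0 0 0 0 0 0" --pt "0 0 0 0 0 0 0"

```text
t: 29.03
eef_pos: [0.4072, 0.2729, 0.0262]
orientation: [0.0, 0.676, 0.737, 0.001]
wrist_force: [0.4, -0.4, 0.7]
gripper_width: 0.0561
grip_force: 0.0
```

Call:
jog_arm --pt "0 0 0 0 0 0 0" --pt "0 0 -0.05 0 0 0 0" --pt "0 0 -0.1 0 0 0 0" --pt "0 0 -0.15 0 0 0 0" --pt "0 0 -0.16 0 0 0 0"

```text
t: 29.45
eef_pos: [0.409, 0.274, 0.151]
orientation: [0.002, 0.676, 0.737, 0.005]
wrist_force: [0.8, 0.2, 0.7]
gripper_width: 0.0493
grip_force: 30.0
```

Call:
jog_arm --pt "0.04 0.044 0 0 0 0 0" --pt "0.08 0.088 0 0 0 0 0" --pt "0.11 0.12 0 0 0 0 0" --pt "0.14 0.154 0 0 0 0 0" --pt "0.17 0.187 0 0 0 0 0"

```text
t: 29.87
eef_pos: [0.5362, 0.4129, 0.1449]
orientation: [0.0, 0.676, 0.737, -0.0]
wrist_force: [0.9, -0.4, 0.3]
gripper_width: 0.0496
grip_force: 30.0
```

```bash
python3 - <<'E'
from h import *
plan((.548,.4235,.145,95),(.548,.4235,.045,95))
E
```

```text
at [0.5362 0.4129 0.1449] 94.9 t 29.9 w 0.0496 F [ 0.9 -0.4  0.3] q6 0.46
   [0.013, 0.017, -0.0] -0.001 rows 1.0
   [-0.0, -0.0, 0.133] 0.0 rows 3.0
```

Call:
jog_arm --pt "0.012 0.014 0 0 0 0 0" --pt "0.012 0.014 0.03 0 0 0 0" --pt "0.012 0.014 0.08 0 0 0 0" --pt "0.012 0.014 0.12 0 0 0 0" --pt "0.012 0.014 0.138 0 0 0 0"

```text
t: 30.28
eef_pos: [0.5425, 0.4201, 0.0365]
orientation: [-0.001, 0.676, 0.737, -0.004]
wrist_force: [-1.3, -1.3, -0.2]
gripper_width: 0.0494
grip_force: 30.0
```

Call:
jog_arm --pt "0 0 0 0 0 0 0" --pt "0 0 0 0 0 0 0.7" --pt "0 0 0 0 0 0 0.7" --pt "0 0 0 0 0 0 0.7" --pt "0 0 0 0 0 0 0.7"

```text
t: 30.7
eef_pos: [0.546, 0.4221, 0.044]
orientation: [0.001, 0.676, 0.737, 0.002]
wrist_force: [-0.5, -0.5, 0.0]
gripper_width: 0.0642
grip_force: 0.0
```

Call:
jog_arm --pt "0 0 -0.05 0 0 0 0.7" --pt "0 0 -0.1 0 0 0 0.7" --pt "0 0 -0.15 0 0 0 0.7" --pt "0 0 -0.2 0 0 0 0.7" --pt "0 0 -0.25 0 0 0 0.7"

```text
t: 31.12
eef_pos: [0.5449, 0.4214, 0.2326]
orientation: [0.0, 0.676, 0.737, 0.001]
wrist_force: [1.0, 1.0, -0.0]
gripper_width: 0.0647
grip_force: 0.0
```

Call:
jog_arm --pt "-0.03 -0.05 0 0 0 0 0.7" --pt "-0.06 -0.1 0 0 0 0 0.7" --pt "-0.09 -0.15 0 0 0 0 0.7" --pt "-0.12 -0.18 0 0 0 0 0.7" --pt "-0.12 -0.18 0 0 0 0 0.7"

```text
t: 31.53
eef_pos: [0.4117, 0.3159, 0.2292]
orientation: [-0.001, 0.676, 0.737, -0.003]
wrist_force: [1.3, 0.9, 0.1]
gripper_width: 0.0643
grip_force: 0.0
```

```bash
python3 - <<'E'
from h import *
plan()
caps('wrist');d=caps('top'); cv2.imwrite('pics/t9.png',d['image'])
P=cloud(d); q,_=near(P,.6,-.334,.06,.033,.06); print('ring',mec(q),np.median(q[:,2])); dial(d)
q,m=near(P,.548,.4235,.055,.02,.055); print('bin content',len(q),mec(q) if len(q) else 0)
cv2.imwrite('pics/s9.png',shot('scene')['image'])
E
```

```text
at [0.4117 0.3159 0.2292] 94.9 t 31.5 w 0.0643 F [1.3 0.9 0.1] q6 0.42
wrist yel [311. 145.] 1283 [0.399  0.358  0.0233]
wrist blk [451.  97.] 1598 [0.5461 0.4219 0.0235]
top yel [268. 161.] 216 [0.6456 0.0776 0.0231]
top yel [244. 163.] 215 [0.6384 0.1435 0.0237]
top yel [218. 166.] 218 [0.6287 0.2124 0.0234]
top yel [158. 250.] 251 [0.3994 0.3582 0.0237]
top blk [141. 191.] 162 [0.5481 0.4184 0.0249]
ring [ 0.599  -0.3333  0.0304] 0.03984357149712359
dial axis [ 0.4316 -0.3288  0.0752]
bar 121 [ 0.4312 -0.3274] -170.64 ((431.2477722167969, -327.68243408203125), (54.8454704284668, 13.80331039428711), 8.422457695007324)
red 10 [ 0.4934 -0.3191  0.0338] ang 8.56
org 4 [ 0.4858 -0.3213  0.0356] ang 7.47
bin content 191 [0.5464 0.4209 0.0254]
```

View pics/t9.png

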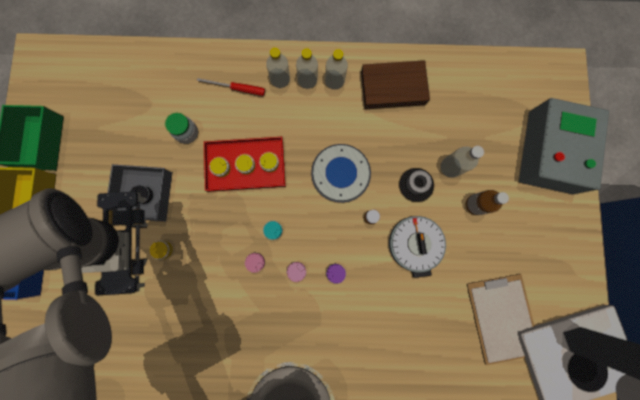

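View pics/s9.png

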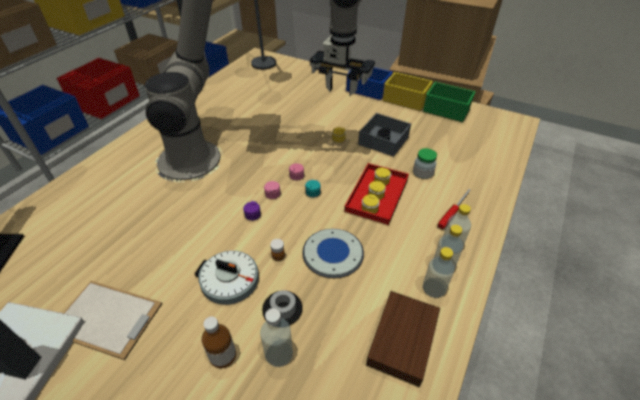

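The final views show three yellow caps side by side in the tray at (219,167), (245,163) and (269,161), the black cap in the bin at (141,191), and the fourth yellow cap on the counter at (159,250). The ring is on its pad, the pointer is on red, and no other black cap is on the counter.

```bash
python3 -c "
from station import job_done; print(job_done())"
```

```text
the job is handed in; nothing more can be done
None
```

The job is handed in, and no verdict came back. The last camera check showed the dial on zero (set while the ring was on the turntable), the ring back flat on its pad, three yellow caps side by side in the tray, the fourth on the counter, and the only black cap seen in the bin.

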